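Tip the walnuts out of the divided nut dish

TASK

The walnuts are to be cracked next: tip the three round walnuts out of the two-section nut dish into the steel mixing bowl, spilling none, keeping every pecan in its own section of the dish. Then set the dish back upright in the middle of its chopping board, and let go. Leave the bowl and the other things on the worktop where they are.

Things in the scene. Friction and masses are not known exactly. Their poses are not given: they have to be found in the camera images.
- dish: Two-section nut dish: shallow round white stoneware, 0.2 to 0.33 kg, rim 178 mm across and 29 mm high, foot 108 mm across, inner floor 6 mm up. Origin at the centre of its underside, z up. A 6 mm partition runs along its x axis through the centre, its top 36 mm up, between two half-round sections: walnuts in the +y one, pecans in the -y one. Stands on the board at any yaw.
- lip_w (a point): Middle of the outer rim of the walnuts' section: 89 mm from the dish's centre along its +y, 29 mm above its underside; axes as the dish's. The outer wall slopes up from the floor at only about 40 degrees, so walnuts roll out here when the dish leans 50 to 60 degrees this way; the partition holds the pecans to beyond 65 degrees.
- ear_a (a point): Middle of the grip of the ear at the dish's +x end, in line with the partition: 107 mm from the dish's centre, 26.5 mm above its underside; axes as the dish's. The ear is a level lug 22 mm wide (dish y), 13 mm thick (z 20 to 33 mm), from the rim to 130 mm from the centre.
- ear_b (a point): Middle of the grip of the like ear at the dish's -x end, 107 mm from the dish's centre, 26.5 mm above its underside; axes as the dish's.
- board: Small maple chopping board, 124 x 192 x 16 mm (x, y, z), lying flat on the worktop, loose, 0.34 kg; origin at the centre of its underside, its top at z = 16 mm. The dish stands on it. Beware of the wall cabinet: its front is at x = 0.61 m, its underside at z = 0.51 m.
- bowl: Empty round steel mixing bowl, loose, 0.42 kg, 176 mm across at the rim, 68 mm high, inner floor 4 mm up, about 84 mm across its foot; origin at the centre of its underside.
- walnut_a: A walnut in its shell, round and wrinkled with a seam, 37 x 35 mm, 14 g; origin at its centre; starts in the dish's +y section.
- walnut_b: A walnut in its shell, round and wrinkled with a seam, 37 x 35 mm, 14 g; origin at its centre; starts in the dish's +y section.
- walnut_c: A walnut in its shell, round and wrinkled with a seam, 37 x 35 mm, 14 g; origin at its centre; starts in the dish's +y section.
- pecan_a: A pecan in its shell, long, narrow and smooth with pointed ends, 43 x 22 mm, 11 g; origin at its centre; starts in the dish's -y section.
- pecan_b: A pecan in its shell, long, narrow and smooth with pointed ends, 43 x 22 mm, 11 g; origin at its centre; starts in the dish's -y section.
- pecan_c: A pecan in its shell, long, narrow and smooth with pointed ends, 43 x 22 mm, 11 g; origin at its centre; starts in the dish's -y section.
- lemon: Lemon, 78 x 55 x 56 mm; a bystander on the worktop, not part of the job. Origin at the centre of its underside.
- garlic: Garlic bulb, 60 x 60 x 59 mm; a bystander on the worktop, not part of the job. Origin at the centre of its underside.
- cup_120: Steel measuring cup with a flat handle, 66 x 141 x 34 mm; a bystander on the worktop, not part of the job. Origin at the centre of its underside.
Mind the look-alikes: they are no part of the job. Leave any black look-alike of the walnut_a alone.

How it is judged:
By the outcome, as a careful person would: the job done as asked, in the order asked, and still so for the second after the job is handed in, with the robot touching nothing.
It also fails if it takes over 58 s, if anything falls off the work surface, if the arm or the gripper's body presses on something with over 40 N, if the wrist force passes 120 N, or if a joint passes its speed limit or range.

ROBOT

A 6-joint arm with a two-finger parallel gripper is mounted at the origin on a cart in front of the work surface, level with it; the furniture and walls round the work are solid. World frame = base frame: x ahead of the robot, y to its left, z up, the work surface at z = 0. Lengths are in m, angles in rad, forces in N, time in s.
With the tool pointing down it reaches from about 0.3 to 0.85 m from the base axis. Payload 4.2 kg.
Tool frame: the origin (TCP) lies at the very end of the fingers, on their centre line; the grasp point (between the pads) lies 19 mm behind it; z points along the fingers, y is the line along which they close (so a half turn about z gives the same grasp; the last joint's range is limited). The gripper opens to 91 mm and grips with 3 to 60 N. Pads are 32 mm wide; open, the fingers measure 118 mm over their backs; the gripper's body (76 mm by 178 mm) begins 60 mm behind the grasp point.
Start: joints at [-1.159, 0.32, 1.565, -0, 1.257, -0.02], TCP at [0.241, -0.522, 0.181] pointing down, gripper open.
Joint ranges: [-3.11, 3.11], [-0.84, 2.01], [0.21, 2.61], [-1.34, 4.49], [0.05, 2.63], [-2.56, 2.56]. Speed limits (rad/s): [2.57, 2.57, 3.14, 3.14, 3.14, 3.14].

INTERFACE

Orientations are given as a unit quaternion [w, x, y, z].
In Python, from cell import get_state, capture, camera_model, workorder gives the robot as it stands.
- The arm moves only by the shell command python3 -m inch 'ROWS' [OPENING] [FORCE]. ROWS is JSON, a list of rows, each a list of 6 numbers: the shift along the tool's x, y, z in mm, then the turn, a rotation vector about the tool's x, y, z in units of 5 degrees (1.0 is 5 degrees). A call has 1 to 8 rows; each row is the pose to reach, as a shift and turn from the pose commanded when the call began, along the tool's axes at that moment; what a row does not reach only later rows make up. A row lasts 1/8 s, in which the tool goes at most 62.5 mm and 10.7 degrees, less where a joint would pass 70% of its speed; a pose out of reach is approached as far as the arm can. A call with a gripper value outside its range is refused whole. OPENING is the closure, from -1 (fully open) to 1 (shut), set as the call begins (- or left out, the last holds). The fingers move at their own pace and stop on an object; FORCE is the grip in N (left out, the last holds). Time passes only in rows, so rows that repeat a pose let the fingers close. It gives the time, the measured TCP pose, the force, the opening and the grip force at its end, in the units of the state.
- get_state(): the state, without advancing time (a new reading comes with each control period).
- capture(name): name is "side" or "top" or "wrist"; returns the picture (400x640x3 uint8, red, green, blue); there is no depth.
- camera_model(name): a dict with "mtx" (3x3 intrinsics, pixels), "pose" (4x4, takes a point from camera to world coordinates). Camera axes: x right, y down, z forward; pixel columns grow to the right and rows downward; lengths in m; the calibration is good to about 2 mm. A picture is of the moment at which its call begins: read the wrist's pose just before it. camera_model takes no time and is no camera call; for the wrist camera it gives the pose at the moment of the call.
- workorder.finish_job(): hands the job in; it is judged then, once.
The state is a dict: "time_s": time; "joint_pos": joint angles; "joint_vel": joint speeds; "tau": joint torques, N m; "tcp_pos": TCP position; "orientation": TCP orientation; "force": force on the tool from outside, world axes, zero at the start; "wrist_torque": the same for the moment, N m; "width": finger opening in m; "grasp_force": force on a finger pad.
Only numpy, scipy, OpenCV 4.12 (cv2) and the standard library are available. Lean on these libraries where they do the work, as an engineer would, in place of code of your own. Each camera call takes 0.05 s, during which the arm holds its last target. There are 200 camera calls.

## Working session

There is one attempt and no reset: what is moved stays moved. The work goes in short steps, Python scripts to look and compute and a shell command to move; the robot and the scene stay as the last step left them, time stands still between calls to the robot, and variables do not carry over. Pictures are saved under pics/ and viewed, at most 10 in all, crops included, and the job is handed in when it is done.

```bash
mkdir -p pics; ls
python3 - <<'E'
from cell import *
import cv2,numpy as np
for n in("top","side"):
    im=capture(n); cv2.imwrite(f"pics/{n}0.png",im[:,:,::-1]); m=camera_model(n); print(n,np.round(m["mtx"],1).tolist(),np.round(m["pose"],3).tolist())
print(get_state())
E
```

```text
pics
top [[478.6, 0.0, 313.8], [0.0, 478.6, 205.3], [0.0, 0.0, 1.0]] [[0.019, -0.999, 0.048, 0.435], [-1.0, -0.018, 0.023, 0.157], [-0.022, -0.049, -0.999, 1.359], [0.0, 0.0, 0.0, 1.0]]
side [[416.6, 0.0, 321.7], [0.0, 416.6, 207.1], [0.0, 0.0, 1.0]] [[1.0, -0.017, 0.026, 0.505], [-0.031, -0.612, 0.79, -0.685], [0.002, -0.791, -0.612, 0.74], [0.0, 0.0, 0.0, 1.0]]
{'time_s': 0.1, 'joint_pos': array([-1.15890037e+00,  3.20209379e-01,  1.56552223e+00,  2.12680083e-05,
        1.25736793e+00, -2.00225782e-02]), 'joint_vel': array([-0.0001191 , -0.00113741, -0.00293768,  0.00038102, -0.00066005,
       -0.00038319]), 'tau': array([ 2.21284822e-04, -4.13331842e+01, -2.32510257e+01,  7.28228688e-02,
        4.22100874e-02, -5.91236380e-05]), 'tcp_pos': array([ 0.24050752, -0.52175891,  0.18032857]), 'orientation': array([-7.40994118e-04,  9.76771715e-01,  2.14281240e-01, -1.36764141e-04]), 'force': array([ 0.47282635, -0.00386467, -1.02206227]), 'wrist_torque': array([ 0.03300817, -0.0092605 ,  0.04385673]), 'grasp_force': 0.0, 'width': 0.09119397127387115}
```

View pics/top0.png

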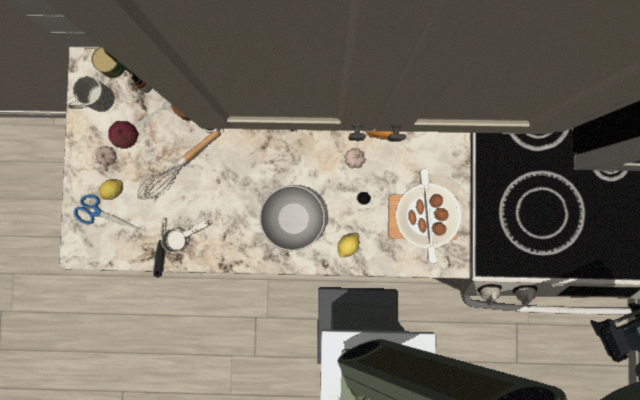

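View pics/side0.png

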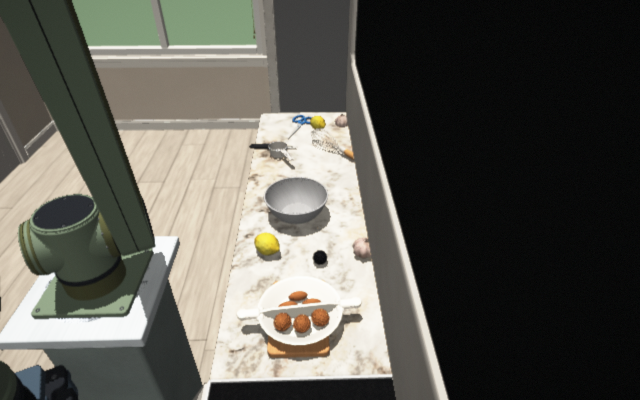

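The top view shows the dish at about (429,215), with its ears at (424,177) and (432,255). The three walnuts are on the right at (437,200), (441,214) and (438,229), and the pecans are on the left at (413–423, 206–226). The bowl is at (294,217), the black look-alike at (364,198), the lemon at (348,245) and the garlic at (355,158). The side view agrees: dish (300,310), walnuts facing the camera, bowl (296,198). The brown round nuts in the dish are the walnuts. The black ball on the worktop is the look-alike, so I'll leave it alone. I'll confirm this in an enlarged crop.

Run:
```python
import cv2,numpy as np
a=cv2.imread("pics/top0.png")[160:270,375:475]; b=cv2.imread("pics/side0.png")[265:365,230:370]
a=cv2.resize(a,None,fx=5,fy=5,interpolation=cv2.INTER_CUBIC)[:550];b=cv2.resize(b,None,fx=2,fy=2)
c=np.zeros((550,790,3),np.uint8);c[:,:500]=a;c[:200,505:785]=b
cv2.imwrite("pics/crop1.png",c)
```

```text
(no output)
```

View pics/crop1.png

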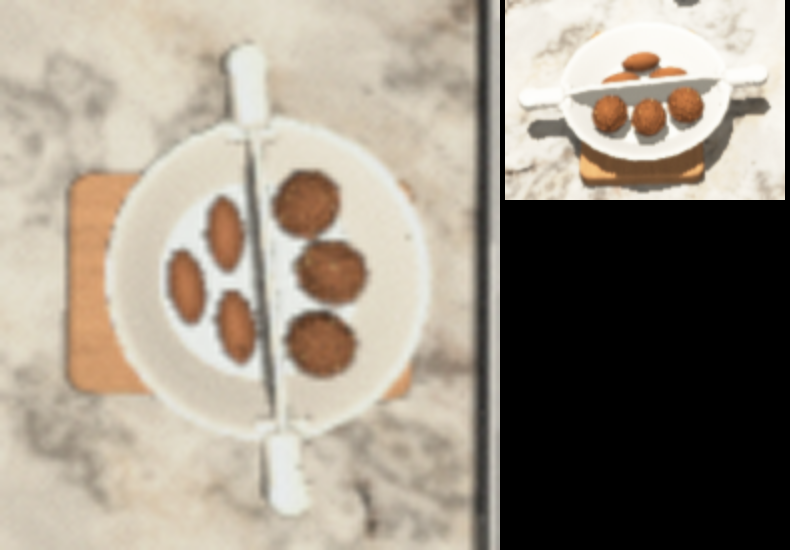

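The crop confirms it: the brown walnuts are right of the partition, the pecans left, and the board shows to the left and slightly at the right corners. The full-image pixels are ear tips (424.2,168.8) and (432,262.8), rim 396.4–461 by 183.2–247.6, and board 388.8–457.2 by 194.4–238.6.

```bash
cat > h.py <<'E'
import numpy as np, cv2
from cell import *
from scipy.spatial.transform import Rotation as R
def ray(n,p,m=None):
    m=m or camera_model(n); d=np.linalg.solve(m["mtx"],[p[0],p[1],1]); P=np.array(m["pose"]); return P[:3,3],P[:3,:3]@d
def plane(n,p,z,m=None):
    o,d=ray(n,p,m); return o+d*(z-o[2])/d[2]
def tri(l):  # [(origin,dir)...]
    A=0;b=0
    for o,d in l:
        d=d/np.linalg.norm(d);M=np.eye(3)-np.outer(d,d);A=A+M;b=b+M@o
    x=np.linalg.solve(A,b); return x,[float(np.linalg.norm(np.cross(x-o,d/np.linalg.norm(d)))) for o,d in l]
E
python3 - <<'E'
from h import *
np.set_printoptions(precision=4,suppress=True)
for t,s in(((432,262.3),(238,313.5)),((424.2,169.3),(360.5,303)),((437,200.5),(320,317.5)),((438.5,228.5),(282.5,322))): print(tri([ray("top",t),ray("side",s)]))
for p in((432,262.8),(424.2,168.8)): print("ear",plane("top",p,.045))
print("rim c",plane("top",(428.7,215.4),.045))
c=[plane("top",p,.016) for p in((388.8,194.4),(388.8,238.6),(457.2,194.8),(457.2,239.6))];print("board",np.array(c),np.mean(c,0))
im=cv2.imread("pics/top0.png")
g=im[175:260,250:340]; hsv=cv2.cvtColor(g,cv2.COLOR_BGR2HSV)
m=((hsv[...,1]<25)&(hsv[...,2]<175)).astype(np.uint8)
m=cv2.morphologyEx(m,cv2.MORPH_OPEN,np.ones((5,5)));cs,_=cv2.findContours(m,0,2);c=max(cs,key=cv2.contourArea)
h=cv2.convexHull(c);(x,y),ax,an=cv2.fitEllipse(h);print(x+250,y+175,ax);print("bowl",plane("top",(x+250,y+175),.068),"rimdia",np.array(ax)/478.6*1.29)
for n,p,z in(("lemon",(348,245),.028),("garlic",(355,158),.03),("black",(364,198),.018),("cup",(175,240),.03)):print(n,plane("top",p,z))
E
```

```text
(array([ 0.3506, -0.1371,  0.0428]), [0.0010389377984373904, 0.0010389377984373715])
(array([ 0.6053, -0.1148,  0.0396]), [0.0012385533253948056, 0.0012385533253946612])
(array([ 0.5192, -0.1502,  0.0404]), [0.0006382924225068608, 0.0006382924225068176])
(array([ 0.4426, -0.1558,  0.0361]), [0.0007264028930752118, 0.0007264028930752407])
ear [ 0.3484 -0.1368  0.045 ]
ear [ 0.6048 -0.1136  0.045 ]
rim c [ 0.4771 -0.1269  0.045 ]
board [[ 0.5348 -0.0214  0.016 ]
 [ 0.4112 -0.0229  0.016 ]
 [ 0.537  -0.2119  0.016 ]
 [ 0.4122 -0.2125  0.016 ]] [ 0.4738 -0.1172  0.016 ]
292.2082977294922 217.36983108520508 (64.38275909423828, 65.49525451660156)
bowl [0.4642 0.2447 0.068 ] rimdia [0.1735 0.1765]
lemon [0.3915 0.0911 0.028 ]
garlic [0.6338 0.0755 0.03  ]
black [0.5233 0.0479 0.018 ]
cup [0.3958 0.573  0.03  ]
```

Run:
```python
from h import *
np.set_printoptions(precision=2,suppress=True)
# wrist angles for a sideways lean; forearm pitch s23 assumed, q1 azimuth of the tool
for flip in(0,180):
  for az in(30,40):
    for lean in(0,30,58,64):
      s=115
      d=np.radians(az-90)           # dish +y at pour = -v
      y=np.array([np.cos(d),np.sin(d),0])*(1 if flip==0 else -1); z=np.array([0,0,-1.]);x=np.cross(y,z)
      ax=-np.array([np.cos(np.radians(az)),np.sin(np.radians(az)),0]) 
      Rd=R.from_rotvec(-ax*np.radians(lean))*R.from_matrix(np.c_[x,y,z])
      W=(R.from_euler('z',az,degrees=True)*R.from_euler('y',s,degrees=True)).inv()*Rd*R.from_euler('z',-90,degrees=True)
      print(flip,az,lean,Rd.as_matrix()[:,2],W.as_euler('ZYZ',degrees=True))
```

```text
0 30 0 [ 0.  0. -1.] [ 0. 65. 90.]
0 30 30 [-0.25  0.43 -0.87] [32.5  68.53 76.88]
0 30 58 [-0.42  0.73 -0.53] [60.48 77.06 68.42]
0 30 64 [-0.45  0.78 -0.44] [66.15 79.32 67.26]
0 40 0 [ 0.  0. -1.] [ 0. 65. 90.]
0 40 30 [-0.32  0.38 -0.87] [32.5  68.53 76.88]
0 40 58 [-0.55  0.65 -0.53] [60.48 77.06 68.42]
0 40 64 [-0.58  0.69 -0.44] [66.15 79.32 67.26]
180 30 0 [ 0.  0. -1.] [  0.  65. -90.]
180 30 30 [-0.25  0.43 -0.87] [  32.5    68.53 -103.12]
180 30 58 [-0.42  0.73 -0.53] [  60.48   77.06 -111.58]
180 30 64 [-0.45  0.78 -0.44] [  66.15   79.32 -112.74]
180 40 0 [ 0.  0. -1.] [  0.  65. -90.]
180 40 30 [-0.32  0.38 -0.87] [  32.5    68.53 -103.12]
180 40 58 [-0.55  0.65 -0.53] [  60.48   77.06 -111.58]
180 40 64 [-0.58  0.69 -0.44] [  66.15   79.32 -112.74]
```

```bash
python3 -m inch '[[35,-37,4,0,0,0.5],[70,-74,8,0,0,1],[105,-111,12,0,0,1.5],[140,-148,16,0,0,2],[175,-185,20,0,0,2.5],[210,-222,24,0,0,3],[245,-259,28,0,0,3.5],[279,-296,30,0,0,3.9]]' -1 60; python3 -m inch '[[0,0,0,0,0,0],[0,0,0,0,0,0]]'
python3 - <<'E'
from h import *
s=get_state(); m=camera_model("wrist"); im=capture("wrist")
cv2.imwrite("pics/w1.png",im[:,:,::-1]); print(s["tcp_pos"],s["orientation"],s["joint_pos"]); print(np.round(m["pose"],3),m["mtx"][0])
E
```

```text
time_s: 1.1
tcp_pos: [0.3702, -0.135, 0.1507]
orientation: [-0.0, 0.999, 0.045, -0.0]
force: [1.3, -0.0, -0.0]
width: 0.091
grasp_force: 0.0
time_s: 1.35
tcp_pos: [0.37, -0.1369, 0.151]
orientation: [0.0, 0.999, 0.046, -0.0]
force: [0.2, 0.3, 0.3]
width: 0.0909
grasp_force: 0.0
[ 0.37003948 -0.13688296  0.15096625] [ 2.58682152e-04  9.98931093e-01  4.62231300e-02 -1.64805201e-04] [-3.82888459e-01  5.78184243e-02  1.98370455e+00 -6.81715987e-04
  1.10015424e+00  1.09573781e+00]
[[ 0.092 -0.963 -0.252  0.44 ]
 [-0.996 -0.089 -0.023 -0.131]
 [ 0.     0.253 -0.968  0.356]
 [ 0.     0.     0.     1.   ]] [282.29685606   0.         317.37814744]
```

View pics/w1.png

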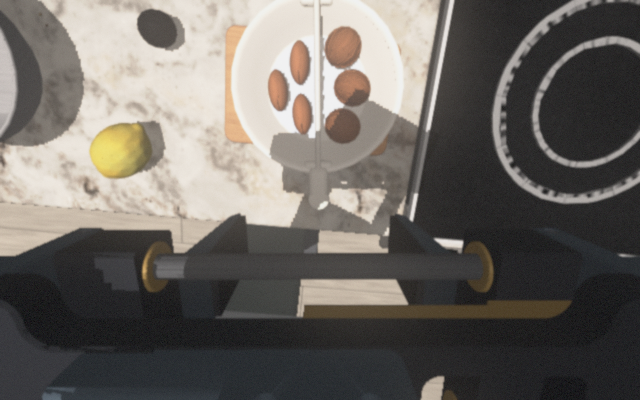

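The wrist view shows the near ear from (318,168) to its tip at (319,208), in line with the partition and midway between the fingertips at (242,217) and (393,217).

Run:
```python
from h import *
np.set_printoptions(precision=4,suppress=True)
print(tri([ray("wrist",(319,208)),ray("top",(432,262.5)),ray("side",(238,313.5))]),tri([ray("wrist",(319,208)),ray("top",(432,262.5))]))
print("tip",plane("wrist",(319,208),.045),"rim c",plane("wrist",(317.5,85),.045))
print("partition",plane("wrist",(318,150),.052),plane("wrist",(317.5,5),.052))
s=get_state();M=R.from_quat(s["orientation"][[1,2,3,0]]).as_matrix();print(M)
```

```text
(array([ 0.3501, -0.1393,  0.0448]), [0.0032186502992483292, 0.002572866547749925, 0.0021467926008613314]) (array([ 0.3471, -0.141 ,  0.0338]), [0.0021624484344617387, 0.0021624484344618133])
tip [ 0.3489 -0.1423  0.045 ] rim c [ 0.4802 -0.1285  0.045 ]
partition [ 0.4149 -0.135   0.052 ] [ 0.5497 -0.1222  0.052 ]
[[ 0.9959  0.0909 -0.0003]
 [ 0.0909 -0.9959 -0.0004]
 [-0.0003  0.0004 -1.    ]]
```

```bash
python3 -m inch '[[0,0,45,0,0,0],[0,0,90,0,0,0],[0,0,115,0,0,0],[0,0,127,0,0,0],[0,0,127,0,0,0]]' -1; python3 -m inch '[[0,0,0,0,0,0],[0,0,0,0,0,0],[0,0,0,0,0,0],[0,0,0,0,0,0],[0,0,0,0,0,0],[0,0,0,0,0,0],[0,0,0,0,0,0],[0,0,0,0,0,0]]' 1 60
```

```text
time_s: 2.02
tcp_pos: [0.3699, -0.1374, 0.0238]
orientation: [-0.0, 0.999, 0.045, -0.0]
force: [-0.3, 0.5, 0.1]
width: 0.0909
grasp_force: 0.0
time_s: 3.02
tcp_pos: [0.3701, -0.1366, 0.024]
orientation: [0.0, 0.999, 0.046, -0.0]
force: [0.3, -0.1, -0.1]
width: 0.0135
grasp_force: 0.0
```

Run:
```python
from h import *
s=get_state(); m=camera_model("wrist"); im=capture("wrist");sd=capture("side")[265:365,190:350]; sd=cv2.resize(sd,None,fx=4,fy=4,interpolation=cv2.INTER_CUBIC)
cv2.imwrite("pics/s2.png",np.vstack([sd[:,:,::-1],cv2.resize(im[60:260,190:446],(640,200)) [:,:,::-1]])[:600]); print(s["width"],s["grasp_force"],s["force"])
```

```text
0.01348421051670446 0.0 [ 0.25937297 -0.07778315 -0.14079315]
```

View pics/s2.png

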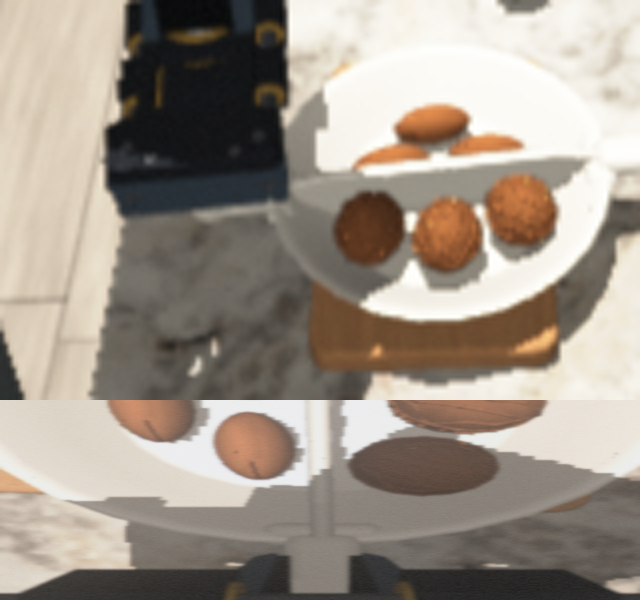

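```bash
python3 -m inch '[[0,0,0,0,0,0],[0,0,0,0,0,0],[0,0,0,0,0,0]]'
python3 - <<'E'
from h import *
s=get_state(); im=capture("wrist"); c=im[120:290,200:436]
cv2.imwrite("pics/w3.png",cv2.resize(c,None,fx=3.3,fy=3.3,interpolation=cv2.INTER_CUBIC)[:,:,::-1]); print(s["width"],s["grasp_force"],s["tau"])
E
```

```text
time_s: 3.5
tcp_pos: [0.3702, -0.1367, 0.024]
orientation: [0.0, 0.999, 0.046, 0.0]
force: [0.7, -0.7, 0.2]
width: 0.0004
grasp_force: 0.0
0.0004118634107780125 0.0 [-1.05479670e-03 -2.85128456e+01 -1.57724887e+01  4.52810875e-02
 -5.21404878e-02  1.58251805e-05]
```

View pics/w3.png

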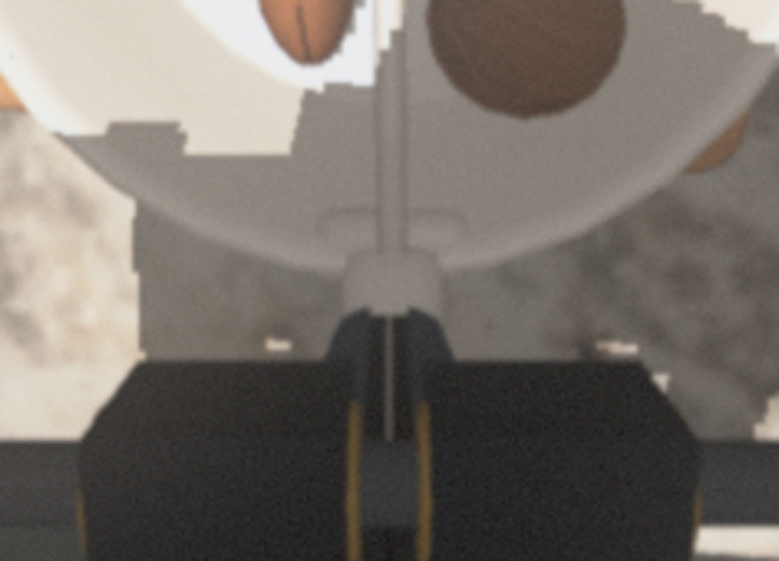

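Run:
```python
from h import *
np.set_printoptions(precision=4,suppress=True)
m=camera_model("wrist");P=np.linalg.inv(m["pose"]);s=get_state();print(m["pose"])
def pj(X): c=m["mtx"]@(P[:3,:3]@X+P[:3,3]); return c[:2]/c[2]
t=s["tcp_pos"]
for d in(0,.019,.04,.06): print("tcp+",d,pj(t+[0,0,d]))
u=np.array([.996,.091,0])
for z in(.045,.049):
  for k in(.089,.107,.130): print(z,k,pj(np.array([.4785,-.1275,z])-k*u))
for p in((319,199),(319,214)): print(plane("wrist",p,.045,m),plane("wrist",p,.049,m))
```

```text
[[ 0.0913 -0.9636 -0.2513  0.4402]
 [-0.9958 -0.0884 -0.0227 -0.1314]
 [-0.0004  0.2524 -0.9676  0.2293]
 [ 0.      0.      0.      1.    ]]
tcp+ 0 [315.9563 220.2258]
tcp+ 0.019 [315.8146 229.0186]
tcp+ 0.04 [315.6239 240.8548]
tcp+ 0.06 [315.3967 254.9532]
0.045 0.089 [316.84   202.6708]
0.045 0.107 [316.8453 227.7283]
0.045 0.13 [316.8517 258.1013]
0.049 0.089 [316.8267 204.265 ]
0.049 0.107 [316.8324 229.7906]
0.049 0.13 [316.8394 260.6981]
[ 0.3925 -0.1368  0.045 ] [ 0.3936 -0.1367  0.049 ]
[ 0.382  -0.1378  0.045 ] [ 0.3833 -0.1377  0.049 ]
```

Run:
```python
from h import *
np.set_printoptions(precision=4,suppress=True)
m=camera_model("wrist"); m1=dict(m); p=np.array(m["pose"]);p[2,3]+=.1270;m1["pose"]=p
import itertools
a=cv2.imread("pics/w1.png"); im=capture("wrist")[:,:,::-1].copy(); cv2.imwrite("pics/w4.png",im)
# match features from w1 to now by SIFT within the dish area
sf=cv2.SIFT_create(contrastThreshold=.02)
ga,gb=[cv2.cvtColor(x,cv2.COLOR_BGR2GRAY) for x in(a,im)]
ka,da=sf.detectAndCompute(ga,None);kb,db=sf.detectAndCompute(gb,None)
for q,r in cv2.BFMatcher().knnMatch(da,db,k=2):
    if q.distance<.75*r.distance:
        A,B=ka[q.queryIdx].pt,kb[q.trainIdx].pt
        if A[1]>215: continue
        x,e=tri([ray("wrist",A,m1),ray("wrist",B,m)])
        if max(e)<.002 and np.hypot(A[0]-B[0],A[1]-B[1])>15: print(np.round(A),np.round(B),x)
print(tri([ray("wrist",(318,169),m1),ray("wrist",(319,199),m)]))
```

```text
[113. 186.] [  9. 218.] [0.3412 0.1225 0.0014]
[118. 198.] [ 18. 235.] [0.3256 0.1178 0.0015]
[120. 195.] [ 20. 230.] [0.3306 0.1149 0.0017]
[125. 195.] [ 27. 231.] [0.3305 0.1095 0.001 ]
[128.  68.] [15. 34.] [0.484  0.0928 0.0013]
[129. 194.] [ 34. 229.] [0.3323 0.1029 0.0015]
[130.  56.] [16. 15.] [0.4971 0.0897 0.0012]
[134. 110.] [ 30. 102.] [0.4377 0.0895 0.001 ]
[137. 128.] [ 19. 130.] [0.4194 0.0667 0.0355]
[149.  94.] [52. 76.] [0.458  0.0703 0.0012]
[154. 126.] [ 63. 127.] [0.4214 0.0672 0.0006]
[154. 175.] [ 70. 201.] [0.3604 0.0693 0.0017]
[158.  64.] [61. 27.] [0.4919 0.059  0.001 ]
[158. 109.] [ 68. 100.] [0.4417 0.0608 0.0012]
[159. 102.] [68. 89.] [0.4497 0.0594 0.0012]
[161. 155.] [ 77. 171.] [0.3871 0.0601 0.0014]
[161. 161.] [ 77. 181.] [0.3801 0.058  0.0052]
[162. 147.] [ 78. 158.] [0.3975 0.0571 0.0025]
[164. 108.] [75. 98.] [0.4436 0.0533 0.0029]
[166. 153.] [ 86. 168.] [ 0.3894  0.0549 -0.0013]
[166. 161.] [ 87. 180.] [0.3799 0.0536 0.001 ]
[168. 172.] [ 90. 196.] [0.3662 0.0525 0.0011]
[169. 116.] [ 86. 111.] [0.4349 0.0482 0.0006]
[171. 167.] [ 94. 189.] [0.3
[... 2961 characters left out ...]
3505  0.0123]
[503. 108.] [615.  97.] [ 0.4795 -0.3443  0.0124]
[503. 108.] [615.  97.] [ 0.4795 -0.3443  0.0124]
[504. 127.] [613. 128.] [ 0.4583 -0.3504  0.0128]
[504. 150.] [610. 164.] [ 0.4322 -0.3576  0.0125]
[504. 139.] [612. 146.] [ 0.4456 -0.3544  0.0129]
[505. 146.] [612. 158.] [ 0.4367 -0.3578  0.0128]
[506. 134.] [618. 140.] [ 0.4506 -0.3508  0.0193]
[507. 155.] [614. 172.] [ 0.4267 -0.3625  0.0129]
[508.  84.] [626.  58.] [ 0.5058 -0.3429  0.0123]
[511. 159.] [619. 178.] [ 0.4221 -0.3678  0.0134]
[517. 169.] [628. 193.] [ 0.411  -0.3789  0.0133]
[517. 169.] [628. 193.] [ 0.411  -0.3789  0.0133]
(array([ 0.3957, -0.1363,  0.0572]), [0.00020215957576858186, 0.00020215957576857273])
```

Run:
```python
from h import *
np.set_printoptions(precision=1,suppress=True)
s=get_state();t=s["tcp_pos"];M=R.from_quat(s["orientation"][[1,2,3,0]]).as_matrix()
def pj(n,X):
    m=camera_model(n);P=np.linalg.inv(m["pose"]);c=m["mtx"]@(P[:3,:3]@X+P[:3,3]); return c[:2]/c[2]
for b in(.079,.115): print("body",b,[pj("side",t+M@[x,.089,-b]) for x in(-.038,.038)])
for e in (0,.02,.04): print("tip inner edge",e,[pj("wrist",t+M@[x,0,-e]) for x in(.016,-.016)],[pj("wrist",t+M@[.016,y,-e])[0] for y in(-.0455,.0455)])
```

```text
body 0.079 [array([221.1, 334. ]), array([263.8, 329.7])]
body 0.115 [array([218.1, 321.5]), array([262.1, 317.1])]
tip inner edge 0 [array([315.9, 200.1]), array([316. , 239.7])] [np.float64(255.4157916768699), np.float64(376.4162792309935)]
tip inner edge 0.02 [array([315.8, 207.5]), array([315.8, 250.7])] [np.float64(249.18921028655853), np.float64(382.32589045532984)]
tip inner edge 0.04 [array([315.6, 216.7]), array([315.6, 264. ])] [np.float64(241.57450520255097), np.float64(389.55326375314223)]
```

The frames agree that the real fingertips end about 40 mm short of the reported TCP. In the wrist view the tip edges are at columns 243 and 392, row 215. In the side view the body's underside is at row ~318. So the fingers closed above the ear. I'll open and go down 40 mm more.

```bash
python3 -m inch '[[0,0,0,0,0,0],[0,0,0,0,0,0],[0,0,0,0,0,0],[0,0,0,0,0,0],[0,0,0,0,0,0],[0,0,0,0,0,0]]' -0.3 60;  python3 -m inch '[[0,0,8,0,0,0],[0,0,16,0,0,0],[0,0,24,0,0,0],[0,0,32,0,0,0],[0,0,40,0,0,0],[0,0,40,0,0,0]]'
```

```text
time_s: 4.35
tcp_pos: [0.3702, -0.1367, 0.024]
orientation: [0.0, 0.999, 0.046, 0.0]
force: [-0.1, 1.1, -0.4]
width: 0.0569
grasp_force: 0.0
time_s: 5.1
tcp_pos: [0.3696, -0.1364, -0.0166]
orientation: [-0.0, 0.999, 0.046, -0.001]
force: [0.1, 0.2, -0.4]
width: 0.0594
grasp_force: 0.0
```

```bash
python3 -m inch '[[0,0,0,0,0,0],[0,0,0,0,0,0],[0,0,0,0,0,0],[0,0,0,0,0,0],[0,0,0,0,0,0],[0,0,0,0,0,0],[0,0,0,0,0,0]]' 1 60
```

```text
time_s: 5.98
tcp_pos: [0.3702, -0.1367, -0.0158]
orientation: [0.0, 0.999, 0.046, 0.0]
force: [-1.1, -0.3, 3.9]
width: 0.0217
grasp_force: 60.0
```

```bash
python3 -m inch '[[0,0,-3,0,0,0],[0,0,-10,0,0,0],[0,0,-20,0,0,0],[0,0,-30,0,0,0],[0,0,-40,0,0,0],[0,0,-50,0,0,0],[0,0,-50,0,0,0]]'
python3 - <<'E'
from h import *
s=get_state();print(s["joint_pos"],s["wrist_torque"],s["force"],s["width"])
w=capture("wrist");sd=capture("side")
cv2.imwrite("pics/l1.png",np.hstack([cv2.resize(w[0:250],(480,188)),cv2.resize(sd[200:360,180:360],(320,284))[:188]])[:,:,::-1]) if 0 else None
c=np.zeros((600,640,3),np.uint8);c[:250]=w[:250];c[250:]=cv2.resize(sd[230:370,170:400],(640,390))[:350]
cv2.imwrite("pics/l1.png",c[:,:,::-1])
E
```

```text
time_s: 6.85
tcp_pos: [0.3709, -0.137, 0.0349]
orientation: [0.001, 0.999, 0.046, 0.001]
force: [-0.9, 0.3, -2.3]
width: 0.0217
grasp_force: 60.0
[-3.82733549e-01  2.06191867e-01  2.16232073e+00 -1.40404582e-04
  7.70767642e-01  1.09666853e+00] [-0.02952712  0.36602001  0.06784836] [-0.88078722  0.30263924 -2.27800419] 0.0216856175892296
```

View pics/l1.png

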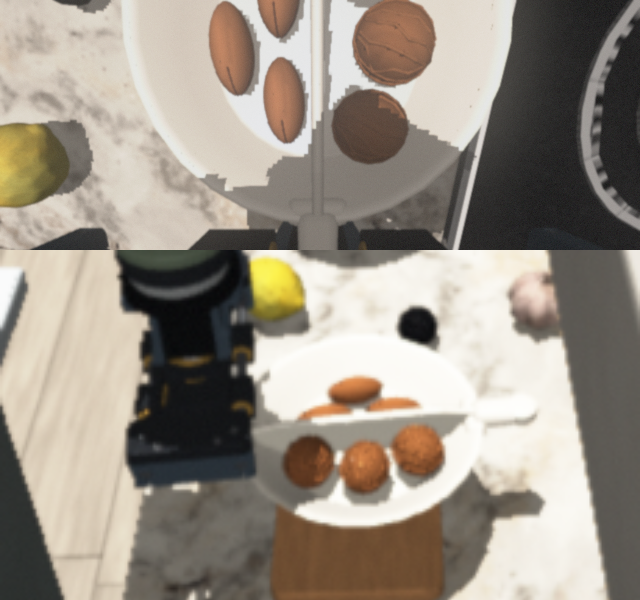

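The dish is lifted level in a firm grip, all six nuts are in their sections, and the board is uncovered beneath it. Next I'll fit the arm model and plan the pour pose.

```bash
cat > plan.py <<'E'
from h import *
np.set_printoptions(precision=3,suppress=True)
D=np.array([[.3202,1.5655,.5745,.1803],[.0578,1.9837,.3945,.151],[.2062,2.1623,np.hypot(.3709,.137),.0349]])
A=[];b=[]
for q2,q3,r,z in D:
    A+=[[np.sin(q2),np.sin(q2+q3),1,0],[np.cos(q2),np.cos(q2+q3),0,1]];b+=[r,z]
p,res,_,_=np.linalg.lstsq(np.array(A),np.array(b),rcond=None)
L1,L2,c0,H=p
def ik(P,M,d):
    W=P-d*M[:,2]; q1=np.arctan2(W[1],W[0]); r=np.hypot(W[0],W[1])-c0; z=W[2]-(H+d)
    k=(r*r+z*z-L1**2-L2**2)/(2*L1*L2); q3=np.arccos(k); q2=np.arctan2(r,z)-np.arctan2(L2*np.sin(q3),L1+L2*np.cos(q3))
    F=R.from_euler('z',q1)*R.from_euler('y',q2+q3)
    e=(F.inv()*R.from_matrix(M)*R.from_euler('z',-np.pi/2)).as_euler('ZYZ')
    return np.array([q1,q2,q3,*e])
bowl=np.array([.464,.245,0])
def pose(psi,th,lipv=.03,lipz=.085,lt=58,G=None):
    ps=np.radians(psi);u=np.array([np.cos(ps),np.sin(ps),0]);v=np.array([-u[1],u[0],0])
    M0=np.c_[u,-v,[0,0,-1.]]
    M=R.from_rotvec(u*np.radians(th)).as_matrix()@M0
    if G is None:
        t=np.radians(lt)
        G=bowl-.107*u+v*(lipv+.089*np.cos(t)+.0025*np.sin(t))+np.array([0,0,lipz+.089*np.sin(t)-.0025*np.cos(t)])
    return G+.059*M[:,2],M,G
E
python3 - <<'E'
from plan import *
print(p,res)
for psi in(5,20,35):
  for d in(.25,.35):
    for th in(0,58,65):
      P,M,G=pose(psi,th); print(psi,d,th,"TCP",P,"G",G,"q",ik(P,M,d))
E
```

```text
[ 0.602  0.415 -0.013 -0.261] [0.]
5 0.25 0 TCP [0.35  0.315 0.1  ] G [0.35  0.315 0.159] q [0.732 0.227 1.92  0.    0.995 2.215]
5 0.25 58 TCP [0.346 0.365 0.128] G [0.35  0.315 0.159] q [0.398 0.231 2.202 1.389 0.963 0.856]
5 0.25 65 TCP [0.346 0.368 0.134] G [0.35  0.315 0.159] q [0.371 0.26  2.235 1.511 1.059 0.726]
5 0.35 0 TCP [0.35  0.315 0.1  ] G [0.35  0.315 0.159] q [0.732 0.227 1.92  0.    0.995 2.215]
5 0.35 58 TCP [0.346 0.365 0.128] G [0.35  0.315 0.159] q [0.183 0.29  2.297 1.327 1.055 0.647]
5 0.35 65 TCP [0.346 0.368 0.134] G [0.35  0.315 0.159] q [0.138 0.351 2.335 1.412 1.16  0.501]
20 0.25 0 TCP [0.336 0.283 0.1  ] G [0.336 0.283 0.159] q [0.699 0.18  1.983 0.    0.979 1.921]
20 0.25 58 TCP [0.319 0.33  0.128] G [0.336 0.283 0.159] q [0.322 0.254 2.166 1.162 1.178 0.796]
20 0.25 65 TCP [0.318 0.333 0.134] G [0.336 0.283 0.159] q [0.295 0.287 2.191 1.252 1.263 0.702]
20 0.35 0 TCP [0.336 0.283 0.1  ] G [0.336 0.283 0.159] q [0.699 0.18  1.983 0.    0.979 1.921]
20 0.35 58 TCP [0.319 0.33  0.128] G [0.336 0.283 0.159] q [0.121 0.343 2.2   1.065 1.235 0.62 ]
20 0.35 65 TCP [0.318 0.333 0.134] G [0.336 0.283 0.159] q [0.082 0.403 2.223 1.126 1.318 0.513]
35 0.25 0 TCP [0.331 0.249 0.1  ] G [0.331 0.249 0.159] q [0.644 0.141 2.033 0.    0.968 1.604]
35 0.25 58 TCP [0.302 0.29  0.128] G [0.331 0.249 0.159] q [0.267 0.289 2.111 0.952 1.372 0.706]
35 0.25 65 TCP [0.3   0.292 0.134] G [0.331 0.249 0.159] q [0.243 0.324 2.128 1.019 1.452 0.641]
35 0.35 0 TCP [0.331 0.249 0.1  ] G [0.331 0.249 0.159] q [0.644 0.141 2.033 0.    0.968 1.604]
35 0.35 58 TCP [0.302 0.29  0.128] G [0.331 0.249 0.159] q [0.098 0.402 2.088 0.848 1.401 0.566]
35 0.35 65 TCP [0.3   0.292 0.134] G [0.331 0.249 0.159] q [0.067 0.46  2.099 0.893 1.476 0.493]
```

```bash
python3 -m inch '[[0,-3,-10,0,0,0],[0,-10,-24,0,0,0],[0,-22,-40,0,0,0],[0,-38,-58,0,0,0],[0,-58,-76,0,0,0],[0,-82,-90,0,0,0],[0,-110,-100,0,0,0],[0,-140,-105,0,0,0]]'; python3 -m inch '[[0,-32,0,0,0,-0.3],[0,-64,0,0,0,-0.7],[1,-98,0,0,0,-1.1],[2,-132,0,0,0,-1.5],[2,-166,0,0,0,-1.9],[3,-198,0,0,0,-2.3],[4,-226,0,0,0,-2.6],[4,-250,0,0,0,-2.8]]';  python3 -m inch '[[-2,-16,0,0,0,-0.1],[-4,-26,0,0,0,-0.1],[-4,-30,0,0,0,-0.1],[-4,-30,0,0,0,-0.1]]'
python3 - <<'E'
from h import *
print(get_state()["joint_pos"])
w=capture("wrist");sd=capture("top")
c=np.zeros((560,640,3),np.uint8);c[:260]=w[:260];c[260:]=cv2.resize(sd[130:274,230:486],(640,360),interpolation=2)[:300]
cv2.imwrite("pics/p1.png",c[:,:,::-1]); cv2.imwrite("pics/top_b.png",sd[:,:,::-1])
E
```

```text
time_s: 7.95
tcp_pos: [0.3572, 0.0037, 0.1398]
orientation: [-0.0, 0.999, 0.045, 0.0]
force: [0.8, 0.6, -3.8]
width: 0.0214
grasp_force: 60.0
time_s: 8.95
tcp_pos: [0.3379, 0.2532, 0.1391]
orientation: [-0.0, 0.986, 0.168, -0.0]
force: [0.6, 0.5, -3.0]
width: 0.0213
grasp_force: 60.0
time_s: 9.45
tcp_pos: [0.3248, 0.2789, 0.1391]
orientation: [0.0, 0.985, 0.171, 0.0]
force: [-0.9, -0.1, -3.4]
width: 0.0222
grasp_force: 60.0
[ 6.82892256e-01  1.23476574e-01  1.94147622e+00 -3.23684114e-04
  1.07677970e+00  1.90925017e+00]
```

View pics/p1.png

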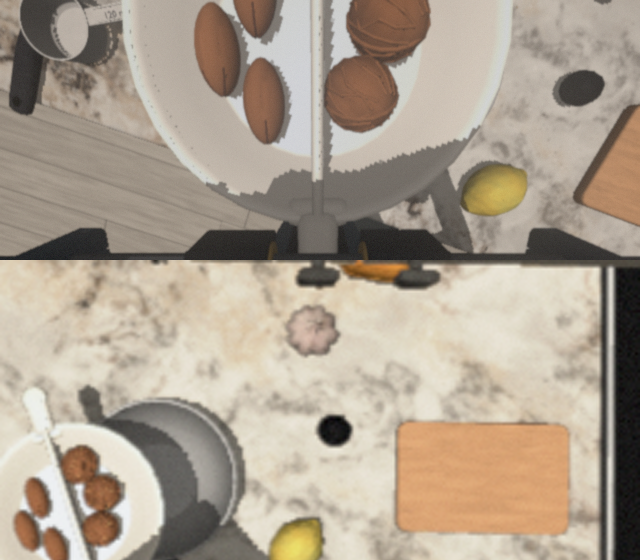

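The dish sits level left of the bowl's middle with the walnuts facing the bowl. The whole board is in view, at (388–458, 195–239) in the full image. Now I'll tilt.

```bash
python3 - <<'E'
from h import *
im=cv2.imread("pics/top_b.png");hsv=cv2.cvtColor(im,cv2.COLOR_BGR2HSV)
m=(cv2.inRange(hsv,(5,70,120),(22,255,255)));m[:, :380]=0;m[:,470:]=0;m[:185]=0;m[245:]=0
cs,_=cv2.findContours(m,0,2);c=max(cs,key=cv2.contourArea);r=cv2.minAreaRect(c);print(r,np.round([plane("top",p,.016) for p in cv2.boxPoints(r)],4).tolist(),plane("top",r[0],.016))
E
python3 -m inch '[[1,-5,5,1,0,0],[3,-10,9,2,0,0],[4,-15,13,3,0,0],[6,-20,16,4,0,0],[7,-25,18,5,0,0],[9,-30,21,6,0,0],[10,-34,23,7,0,0],[12,-38,25,8,0,0]]'; python3 -m inch '[[0,0,0,0,0,0],[0,-3,0,0.6,0,0],[0,-6,0,1.2,0,0],[0,-9,-1,1.8,0,0],[0,-9,-1,1.8,0,0]]'
python3 - <<'E'
from h import *
s=get_state();M=R.from_quat(s["orientation"][[1,2,3,0]]).as_matrix();print(M,s["tcp_pos"]-.059*M[:,2],np.degrees(np.arccos(-M[2,2])))
E
```

```text
((422.71868896484375, 216.68923950195312), (69.22887420654297, 44.34425354003906), 1.0609116554260254) [[0.4122, -0.0198, 0.016], [0.5362, -0.0206, 0.016], [0.5361, -0.2134, 0.016], [0.4124, -0.2117, 0.016]] [ 0.47408513 -0.11655799  0.016     ]
time_s: 10.55
tcp_pos: [0.3242, 0.3181, 0.1139]
orientation: [-0.337, 0.926, 0.161, -0.058]
force: [-1.0, 0.5, -3.2]
width: 0.0219
grasp_force: 60.0
time_s: 11.18
tcp_pos: [0.3218, 0.3243, 0.1203]
orientation: [-0.407, 0.897, 0.156, -0.071]
force: [0.2, 0.0, -2.7]
width: 0.0213
grasp_force: 60.0
[[ 9.41437847e-01  2.21905293e-01 -2.53875602e-01]
 [ 3.37186566e-01 -6.19577165e-01  7.08822514e-01]
 [-4.05864185e-06 -7.52915784e-01 -6.58116876e-01]] [0.33676966 0.28250501 0.15910739] 48.843587328024874
```

```bash
cat > det.py <<'E'
from h import *
im=capture("top");hsv=cv2.cvtColor(im,cv2.COLOR_RGB2HSV)
m=cv2.inRange(hsv,(3,90,30),(18,255,190));m[:140]=0;m[265:]=0;m[:,:230]=0;m[:,385:]=0
n,l,st,c=cv2.connectedComponentsWithStats(m)
for i in range(1,n):
    if st[i,4]>8: print(np.round(c[i],1),st[i,2:5],im[l==i].mean(0).round())
E
python3 det.py; python3 -m inch '[[0,-2,0,0.4,0,0],[0,-4,0,0.8,0,0],[0,-6,0,1.2,0,0],[0,-8,-1,1.6,0,0],[0,-9,-1,1.8,0,0],[0,-9,-1,1.8,0,0],[0,-9,-1,1.8,0,0],[0,-9,-1,1.8,0,0]]'; python3 det.py
```

```text
[299.3 212. ] [ 17  17 194] [130.  88.  60.]
[250.8 228.8] [ 18  35 279] [154. 103.  71.]
[301.4 229.7] [ 12  13 120] [137.  94.  65.]
[291.2 247.2] [ 5  4 10] [106.  88.  60.]
time_s: 12.22
tcp_pos: [0.3195, 0.3297, 0.1281]
orientation: [-0.478, 0.862, 0.15, -0.083]
force: [-0.1, 1.3, -2.5]
width: 0.0212
grasp_force: 60.0
[299.8 209. ] [ 12  13 113] [141.  96.  66.]
[284.2 218.7] [ 13  25 179] [108.  73.  51.]
[250.9 228.6] [ 18  35 269] [152. 102.  70.]
```

Run:
```python
from h import *
t=capture("top");s=capture("side")
c=np.zeros((600,800,3),np.uint8);c[:,:400]=cv2.resize(t[165:270,235:305+0],(400,600),interpolation=2) if 0 else cv2.resize(t[165:270,235:340],(400,400),interpolation=2)[:400].repeat(1,0) if 0 else 0
c[:400,:400]=cv2.resize(t[165:265,235:335],(400,400),interpolation=2);c[:400,400:]=cv2.resize(s[140:260,240:360],(400,400),interpolation=2)
cv2.imwrite("pics/p2.png",c[:400,:,::-1])
```

```text
(no output)
```

View pics/p2.png

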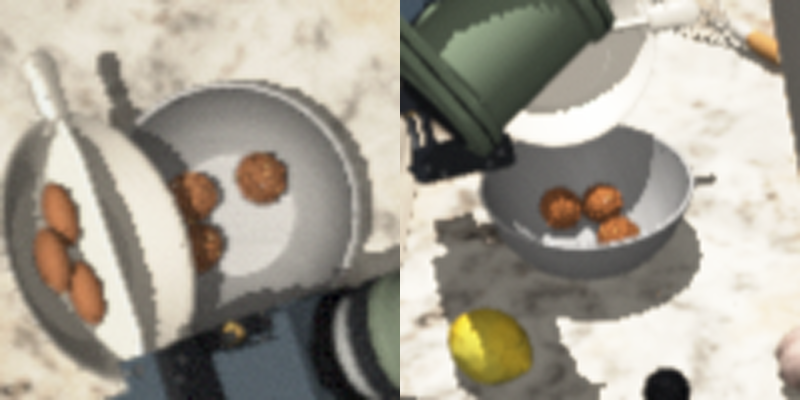

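All three walnuts are in the bowl (side-crop pixels 560,207; 603,200; 618,230) and all three pecans are behind the partition at left. I'll untilt now.

```bash
python3 -m inch '[[0,7,0,-1.44,0,0],[0,15,-2,-2.88,0,0],[0,22,-4,-4.33,0,0],[0,28,-7,-5.77,0,0],[0,35,-11,-7.21,0,0],[0,40,-16,-8.66,0,0],[0,46,-21,-10.1,0,0],[0,50,-27,-11.54,0,0]]'; python3 -m inch '[[0,0,-8,0,0,0],[0,0,-22,0,0,0],[0,0,-36,0,0,0],[0,0,-42,0,0,0],[0,0,-42,0,0,0],[0,0,-42,0,0,0]]'
python3 - <<'E'
from h import *
np.set_printoptions(precision=4,suppress=True)
s=get_state();M=R.from_quat(s["orientation"][[1,2,3,0]]).as_matrix();print(s["tcp_pos"],M,s["wrist_torque"])
# dish pose now: wrist+top camera, rim & far ear
t=capture("top");w=capture("wrist");cv2.imwrite("pics/t3.png",t[:,:,::-1])
E
```

```text
time_s: 13.38
tcp_pos: [0.3349, 0.2824, 0.1002]
orientation: [-0.0, 0.985, 0.171, -0.001]
force: [-1.3, -0.4, -3.5]
width: 0.0217
grasp_force: 60.0
time_s: 14.12
tcp_pos: [0.336, 0.2825, 0.1416]
orientation: [-0.002, 0.985, 0.171, -0.001]
force: [-0.4, 0.3, -4.1]
width: 0.0219
grasp_force: 60.0
[0.336  0.2825 0.1416] [[ 0.9414  0.3373 -0.0026]
 [ 0.3373 -0.9414  0.0044]
 [-0.0009 -0.005  -1.    ]] [-0.1272  0.2671 -0.0525]
```

```bash
python3 -m inch '[[-1,4,0,0,0,0],[-4,14,0,0,0,0],[-9,32,0,0,0,0],[-16,58,0,0,0,0],[-25,90,0,0,0,0],[-34,124,0,0,0,0],[-43,158,0,0,0,0],[-53,192,0,0,0,0]]'; python3 -m inch '[[-9,34,0,0,0,0.4],[-19,68,0,0,0,0.9],[-28,102,0,0,0,1.4],[-37,134,0,0,0,1.9],[-45,162,0,0,0,2.3],[-51,184,0,0,0,2.6],[-54,198,0,0,0,2.8],[-56,203,0,0,0,2.9]]'; python3 -m inch '[[0,0,10,0,0,0],[0,0,30,0,0,0],[0,0,50,0,0,0],[0,0,70,0,0,0],[0,0,80,0,0,0],[0,0,80,0,0,0],[0,0,80,0,0,0]]'
python3 - <<'E'
from h import *
np.set_printoptions(precision=4,suppress=True)
s=get_state();M=R.from_quat(s["orientation"][[1,2,3,0]]).as_matrix();print(s["tcp_pos"],M,s["wrist_torque"])
for n in("top","wrist","side"): cv2.imwrite(f"pics/{n}4.png",capture(n)[:,:,::-1])
np.save("m4.npy",np.array(camera_model("wrist")["pose"]))
# white dish rim in the top image
im=cv2.imread("pics/top4.png");hsv=cv2.cvtColor(im,cv2.COLOR_BGR2HSV)
m=((hsv[...,1]<45)&(hsv[...,2]>165)).astype(np.uint8);m[:165]=0;m[270:]=0;m[:,:380]=0;m[:,466:]=0
cv2.imwrite("pics/m4.png",m*255)
E
```

```text
time_s: 15.22
tcp_pos: [0.3509, 0.0826, 0.141]
orientation: [-0.002, 0.985, 0.172, -0.0]
force: [0.2, 0.3, -1.9]
width: 0.0215
grasp_force: 60.0
time_s: 16.23
tcp_pos: [0.3669, -0.1262, 0.1398]
orientation: [-0.003, 0.999, 0.045, -0.001]
force: [0.1, 0.5, -2.7]
width: 0.0215
grasp_force: 60.0
time_s: 17.1
tcp_pos: [0.3675, -0.1253, 0.0604]
orientation: [-0.002, 0.999, 0.046, -0.0]
force: [-0.5, 0.1, -2.6]
width: 0.0217
grasp_force: 60.0
[ 0.3675 -0.1253  0.0604] [[ 0.9958  0.0917 -0.0005]
 [ 0.0917 -0.9958  0.0044]
 [-0.0001 -0.0045 -1.    ]] [-0.0053  0.2548  0.0329]
```

Run:
```python
from h import *
a=cv2.imread("pics/l1.png")[:250];b=cv2.imread("pics/wrist4.png")
for (x0,x1,y0,y1) in((285,350,185,245),(300,340,60,140),(300,335,0,60)):
    r=cv2.matchTemplate(b[max(0,y0-15):y1+15,x0-15:x1+15],a[y0:y1,x0:x1],cv2.TM_CCOEFF_NORMED);_,v,_,l=cv2.minMaxLoc(r);print(v,l[0]-15,l[1]-min(15,y0))
g=lambda i,r:np.where((i[r,100:540].min(1)>150))[0][[0,-1]]+100
for r in(20,60,100): print(g(a,r),g(b,r))
```

```text
0.9956870675086975 0 0
0.7199249267578125 4 -4
0.6966854333877563 0 10
[100 511] [100 511]
[100 505] [100 505]
[100 492] [100 492]
```

No slip in the grip. I'll lower it onto the board.

```bash
python3 -m inch '[[0,0,10,-0.05,0,0],[0,0,25,-0.05,0,0],[0,0,42,-0.05,0,0],[0,0,56,-0.05,0,0],[0,0,66,-0.05,0,0],[0,0,71,-0.05,0,0],[0,0,73,-0.05,0,0],[0,0,73,-0.05,0,0]]'; python3 -m inch '[[0,0,1,0,0,0],[0,0,2,0,0,0],[0,0,2.5,0,0,0],[0,0,3,0,0,0],[0,0,3,0,0,0]]'; python3 -c "
from cell import *;s=get_state();print(s['force'],s['wrist_torque'],s['tcp_pos'])"
```

```text
time_s: 18.25
tcp_pos: [0.367, -0.125, -0.013]
orientation: [-0.0, 0.999, 0.046, -0.0]
force: [0.2, 0.1, -2.4]
width: 0.022
grasp_force: 60.0
time_s: 18.88
tcp_pos: [0.3668, -0.125, -0.0158]
orientation: [-0.0, 0.999, 0.046, -0.0]
force: [-2.5, 1.3, 4.6]
width: 0.0217
grasp_force: 60.0
[-2.47867233  1.3259978   4.58554342] [0.0278774  0.31791024 0.00367041] [ 0.36683959 -0.12495577 -0.01582758]
```

```bash
python3 -m inch '[[0,0,0,0,0,0],[0,0,0,0,0,0],[0,0,0,0,0,0],[0,0,0,0,0,0],[0,0,0,0,0,0],[0,0,0,0,0,0]]' -0.3 10; python3 -m inch '[[0,0,-10,0,0,0],[0,0,-30,0,0,0],[0,0,-60,0,0,0],[0,0,-95,0,0,0],[0,0,-130,0,0,0],[0,0,-165,0,0,0],[0,0,-190,0,0,0],[0,0,-200,0,0,0]]';python3 -m inch '[[-40,10,0,0,0,0],[-80,60,0,0,0,0],[-100,115,0,0,0,0],[-110,170,0,0,0,0],[-110,200,0,0,0,0],[-110,200,0,0,0,0]]'
python3 - <<'E'
from h import *
t=capture("top");s=capture("side");print(get_state()["force"])
c=np.zeros((600,800,3),np.uint8);c[:,:500]=cv2.resize(t[160:280,375:475],(500,600),interpolation=2);c[:300,500:]=cv2.resize(s[255:375,230:350],(300,300),interpolation=2);c[300:,500:]=cv2.resize(t[155:265,245:355],(300,300),interpolation=2)
cv2.imwrite("pics/f1.png",c[:,:,::-1])
E
```

```text
time_s: 19.62
tcp_pos: [0.3668, -0.1249, -0.0162]
orientation: [-0.0, 0.999, 0.046, -0.001]
force: [-0.2, 0.0, -0.5]
width: 0.0594
grasp_force: 0.0
time_s: 20.62
tcp_pos: [0.3676, -0.1252, 0.1857]
orientation: [0.0, 0.999, 0.046, 0.001]
force: [0.5, -0.3, -0.1]
width: 0.0589
grasp_force: 0.0
time_s: 21.38
tcp_pos: [0.2753, -0.3354, 0.183]
orientation: [-0.001, 0.999, 0.044, -0.001]
force: [0.1, 0.3, 0.7]
width: 0.0595
grasp_force: 0.0
[0.03768692 0.64568062 0.04286464]
```

View pics/f1.png

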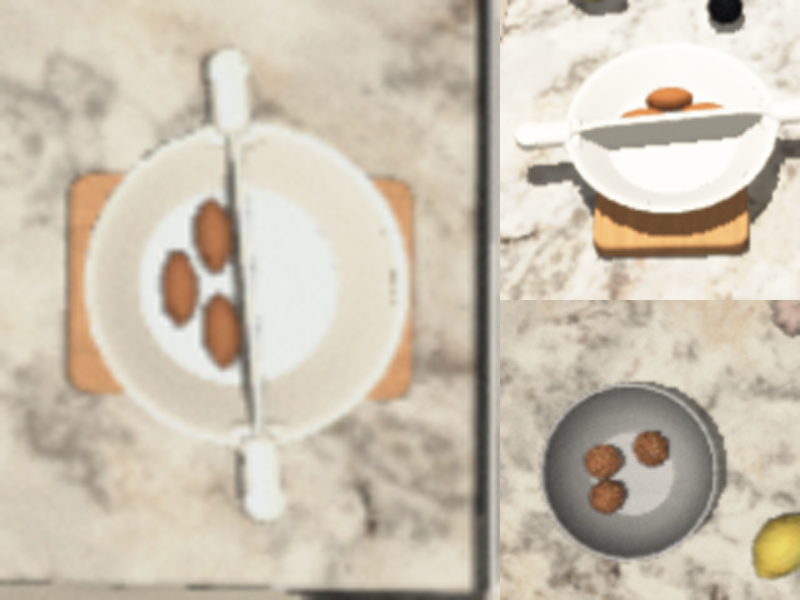

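The final picture shows the dish upright with its rim centre at (424.6,216.8), about 1 mm from the board's centre. The pecans are in their section, the walnuts are in the bowl, and the bowl hasn't moved.

```bash
python3 -c "
from cell import workorder;print(workorder.finish_job())"
```

```text
the job is handed in; nothing more can be done
None
```

The job is handed in: the three walnuts are in the steel bowl, the pecans are still in their section, and the dish stands upright about 1 mm from its board's centre, released, with about 21 s of the 58 s used.

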